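# Pry up the slicer's crumb cover with the scraper and hold it open

## Robot

A 6-joint arm with a two-finger parallel gripper is mounted at the origin on the work surface. World frame = base frame: x ahead of the robot, y to its left, z up, the work surface at z = 0. Lengths are in mm, angles in rad, forces in N, time in s.
With the tool pointing down it reaches from about 275 to 725 mm from the base axis. Payload 5.6 kg.
Tool frame: the origin (TCP) lies on the centre line of the jaws, within the pads' length; the fingertips stand 19 mm ahead of it and the grasp point (between the pads) is the TCP; z points along the fingers, y is the direction in which the jaws open and shut (so a half turn about z gives the same grasp; the last joint's range is limited). The gripper opens to 85 mm and grips with 20 to 120 N. Pads are 22 mm wide; open, the fingers measure 114 mm over their backs; the gripper's body (76 mm by 85 mm) begins 54 mm behind the grasp point. The pads swing forward as they close: fully open they stand 13 mm farther back than shut.
Start: joints at [1.572, 0.255, 0.108, 0, -1.424, -0.285], TCP at [153.976, 528, 250.283] pointing down, gripper open.
Joint ranges: [-2.95, 2.95], [-1.21, 1.97], [-1.09, 1.5], [-2.87, 1.71], [-2.94, -0.07], [-3.05, 3.05]. Speed limits (rad/s): [2.57, 2.57, 3.14, 3.14, 3.14, 3.14].

## Interface

Orientations are given as a unit quaternion [x, y, z, w].
In Python, from rig import manip gives the robot as it stands.
- The arm moves only by the tool jog_arm, never from a script. Its argument "series" is text: rows parted by semicolons, each of 6 numbers parted by spaces: the shift along the world's x, y, z in cm, then the turn, a rotation vector about the world's x, y, z in degrees. A call has 1 to 8 rows; each row shifts and turns the pose as measured when the row begins; what a row does not reach is not made up. A row lasts 1/8 s, in which the tool goes at most 62.5 mm and 10.7 degrees, less where a joint would pass 70% of its speed; a pose out of reach is approached as far as the arm can. A call with a gripper value outside its range is refused whole. "grip" is the finger opening in cm, from 0 to 8.54, set as the call begins (left out, the last holds). The fingers move at their own pace and stop on an object; the grip force is fixed at half the most. Time passes only in rows, so rows that do not move let the fingers close. It gives the time, the measured TCP pose, the force and the opening at its end, in the units of the state.
- manip.get_state(): the state, without advancing time (a new reading comes with each control period).
- manip.capture(name): name is "side" or "top"; returns a dict with "pixels" (420x560x3 uint8, red, green, blue), "K" (3x3 intrinsics, pixels), "k1" (the pictures are not rectified: a ray, as slopes to the right and down, at radius r is drawn at 1 + k1 r^2 times it, then the intrinsics apply), "extrinsics" (4x4, takes a point from camera to world coordinates). Camera axes: x right, y down, z forward; pixel columns grow to the right and rows downward; lengths in mm; the calibration is good to about 2 mm. A picture is of the moment at which its call begins. There is no depth.
- manip.close_job(): hands the job in, once; it reports no verdict.
The state is a dict: "t": time; "q": joint angles; "dq": joint speeds; "joint_torque": joint torques, N m; "tcp_pos": TCP position; "tcp_rot": TCP orientation; "wrist_force": force on the tool from outside, world axes, zero at the start; "moment": the same for the moment, N m; "width": finger opening in mm.
Only numpy, scipy, OpenCV 4.12 (cv2) and the standard library are available. Lean on these libraries where they do the work, as an engineer would, in place of code of your own. Each camera call takes 0.05 s, during which the arm holds its last target.

## Task

Pick up the flat-bladed dough scraper, slide its blade under the front edge of the shut steel cover on top of the small bread slicer and pry the cover up. Finish while holding it there: the program ends with the scraper still in the gripper and its blade alone propping the cover open, still, at 40 degrees (within 5 degrees either way), so that the crumbs can be brushed out from under it. Touch the cover with the scraper only, not with the gripper or arm, and do not shove the other things about.

Things in the scene. Friction and masses are not known exactly. Their poses are not given: they have to be found in the camera images.
- scraper: Loose dough scraper, 0.14 kg, flat on the table left or right of the slicer (swaps with the brush). Wooden handle with flat sides, 110 long, 22 wide, 26 high; steel blade 45 wide, 3 thick, 95 long. Origin: underside, where handle meets blade. x to the blade's tip, y across, z up: handle x -110 to 0, z 0 to 26; blade to x 95, z 0.5 to 3.5 mm.
- scraper_tip (a point): Middle of the scraper blade's front edge, at (95, 0, 2) mm in the scraper's frame; axes as the scraper's.
- scraper_grip (a point): Good place to grip the scraper across its 22 mm wide handle: inside the handle, at (-45, 0, 13) mm in the scraper's frame; axes as the scraper's.
- slicer: Low white housing of a small bread slicer, fixed, 247 x 240 mm, rear deck 105 high. It stands on a wooden plinth 3 to 60 high (varies). Origin: plinth-top level, below the middle of the shut cover's front edge. x: from that edge back to the hinge, away from the robot (yaw within 0.3 rad). Front wall: x 8 to 20, 86 high, a cavity behind. Side walls (y +-100 to 120, 100 high) carry the cover.
- slot (a point): Middle of the slot for the blade, at (8, 0, 93) mm in the slicer's frame; axes as the slicer's. The slot, 14 mm high and 200 mm wide, lies between the front wall's top (z 86) and the shut cover's underside (z 100) and opens into the cavity behind.
- cover (a joint): Cover's opening angle, rad: 0 shut, grows as its front edge rises, stop at 1.3; 40 degrees is 0.698. Free hinge: it falls shut by its weight from any angle (about 0.35 kg, 1.4 to 2.3 N at the front edge). Flat steel sheet without handle, 224 wide, 5 thick, 158 mm from hinge to front edge, which overhangs the front wall by 8 mm.
- cover_lip (a point): Middle of the cover's lower front edge, 158 mm from the hinge axis and, when shut, 2.5 mm below it; moves with the cover. x points along the cover to the hinge, y along the edge, z out of the cover's upper face.
- cover_hinge (a point): Middle of the cover's hinge axis, at (158, 0, 102.5) mm in the slicer's frame; the axis runs along the slicer's y.
- brush: Wooden bench brush lying flat, bystander: handle 120 x 22 mm, head 85 x 40 x 37 mm high; origin on its underside between handle and head, x towards the head.
- jar: Bystander: lidded jar, 72 mm wide, 120 mm high; origin under its centre.
- bowl: Bystander: open steel bowl, 140 mm wide, 60 mm high; origin under its centre.
- cutter: Bystander: steel ring cutter, 68 mm wide, 30 mm high, on the table in front of the slicer; origin under its centre.
- loaf_a: Bystander: tin loaf 190 x 102 x 113 mm, on the left; origin under its centre.
- loaf_b: Bystander: tin loaf 190 x 102 x 113 mm, on the right; origin under its centre.
There are look-alikes about, which are no part of the job. Leave any turquoise look-alike of the scraper alone.

How it is judged:
By the outcome, as a careful person would: the job done as asked, in the order asked, and still so for the second after the job is handed in, while the arm keeps its last pose, push and grip.
It also fails if it takes over 53 s, if anything falls off the work surface, if the arm or the gripper's body presses on something with over 40 N, if the wrist force passes 120 N, or if a joint passes its speed limit or range.

## Working session

There is one attempt and no reset: what is moved stays moved. The work goes in short steps, Python scripts to look and compute and a tool call to move; the robot and the scene stay as the last step left them, time stands still between calls to the robot, and variables do not carry over. Pictures are saved under pics/ and viewed, and the job is handed in when it is done.

Besides the shell and the picture viewer there is one more tool, called after "Request:" as name(argument=value, ...) on one line, values as JSON. jog_arm: Moves the arm, as the interface text tells. Its arguments: {"type":"object","properties":{"series":{"type":"string"},"grip":{"type":"number"}},"required":["series"]}

```bash
ls; mkdir -p pics; python3 - <<'E'
from rig import manip
import cv2
print(manip.get_state())
for n in("side","top"):
    c=manip.capture(n); cv2.imwrite(f"pics/{n}0.png",c["pixels"][:,:,::-1]); print(n,c["K"],c["k1"],c["extrinsics"])
E
```

```text
pics
{'t': 0.0, 'q': array([ 1.57158306e+00,  2.55704048e-01,  1.06995974e-01, -4.77749254e-04,
       -1.42389208e+00, -2.84602118e-01]), 'dq': array([ 9.28130476e-04,  2.59970547e-03,  7.75362030e-06, -6.31569752e-04,
        1.13892075e-03,  3.29802325e-03]), 'joint_torque': array([-9.65936415e-04, -3.86632454e+01,  2.37943786e+01,  5.36517084e+00,
       -6.11630880e-03,  1.99762894e-06]), 'tcp_pos': array([153.82282618, 527.56675777, 249.41456244]), 'tcp_rot': array([ 9.89942583e-01, -1.41466651e-01, -1.05607236e-04,  9.26345258e-04]), 'wrist_force': array([ 0.35644451,  0.28685743, -0.133899  ]), 'moment': array([-0.06268077, -0.02441376,  0.0184588 ]), 'width': 85.37120095049764}
side [[531.42673777   0.         277.75736177]
 [  0.         531.42673777 208.07050065]
 [  0.           0.           1.        ]] -0.08093951448279237 [[ 9.80470674e-01 -9.97423177e-02  1.69495506e-01  3.16235319e+02]
 [-1.95559425e-01 -5.85737469e-01  7.86554593e-01 -1.17292384e+03]
 [ 2.08270906e-02 -8.04340156e-01 -5.93803962e-01  9.89055203e+02]
 [ 0.00000000e+00  0.00000000e+00  0.00000000e+00  1.00000000e+00]]
top [[478.11795837   0.         278.5625573 ]
 [  0.         478.11795837 205.62989147]
 [  0.           0.           1.        ]] -0.11268700972483528 [[-1.52253789e-02 -9.90107667e-01  1.39481165e-01  3.74766793e+02]
 [-9.99659505e-01  1.21166853e-02 -2.31097277e-02  1.93498690e+01]
 [ 2.11910692e-02 -1.39785527e-01 -9.89955022e-01  1.53409100e+03]
 [ 0.00000000e+00  0.00000000e+00  0.00000000e+00  1.00000000e+00]]
```

View pics/side0.png

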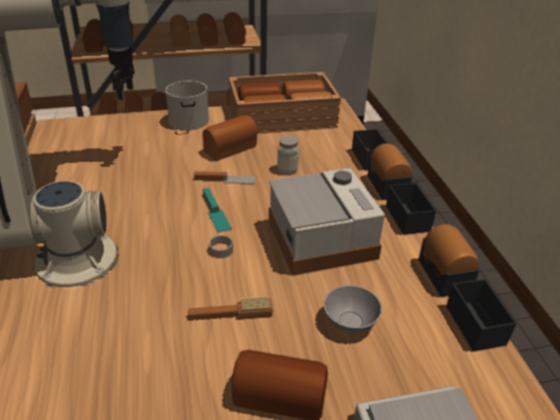

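View pics/top0.png

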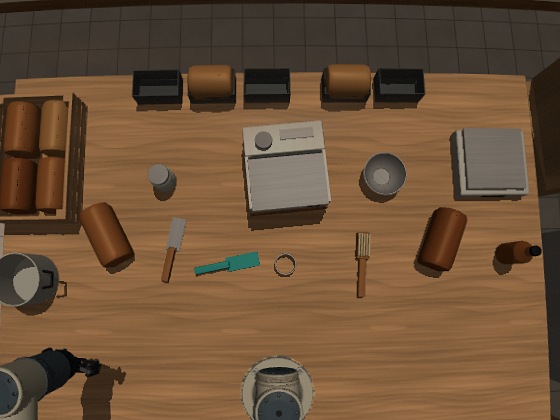

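The side view shows the scraper at about (225,178), the turquoise look-alike at (217,210), and the slicer at (325,215). In the top view the scraper runs from (166,280) to (179,219), and the cover's front edge from (248,214) to (329,207). I'll zoom in next.

```bash
cat > h.py <<'E'
import numpy as np, cv2
from rig import manip
from scipy.spatial.transform import Rotation as R
def cap(n): return manip.capture(n)
def proj(c,P):
    P=np.atleast_2d(P).astype(float); E=np.linalg.inv(c["extrinsics"])
    p,_=cv2.projectPoints(P,cv2.Rodrigues(E[:3,:3])[0],E[:3,3],c["K"],np.array([c["k1"],0,0,0,0.]))
    return p[:,0]
def back(c,uv,z):
    uv=np.atleast_2d(uv).astype(float)
    n=cv2.undistortPoints(uv[:,None],c["K"],np.array([c["k1"],0,0,0,0.]))[:,0]
    d=np.c_[n,np.ones(len(n))]@c["extrinsics"][:3,:3].T; o=c["extrinsics"][:3,3]
    return o+d*((z-o[2])/d[:,2])[:,None]
def crop(c,x0,y0,x1,y1,s,fn,pts=None):
    im=cv2.resize(c["pixels"][y0:y1,x0:x1,::-1],None,fx=s,fy=s,interpolation=cv2.INTER_CUBIC)
    if pts is not None:
        for u,v in pts: cv2.circle(im,(int((u-x0+.5)*s),int((v-y0+.5)*s)),2,(0,0,255),-1)
    cv2.imwrite(fn,im)
E
python3 - <<'E'
from h import *
import pickle
d={n:cap(n) for n in("side","top")}; pickle.dump(d,open("c0.pkl","wb"))
crop(d["top"],150,210,200,290,7,"pics/a1.png")
crop(d["side"],185,160,265,195,10,"pics/a2.png")
crop(d["top"],235,115,340,235,5,"pics/a3.png")
crop(d["side"],260,160,390,270,6,"pics/a4.png")
E
```

```text
(no output)
```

View pics/a1.png

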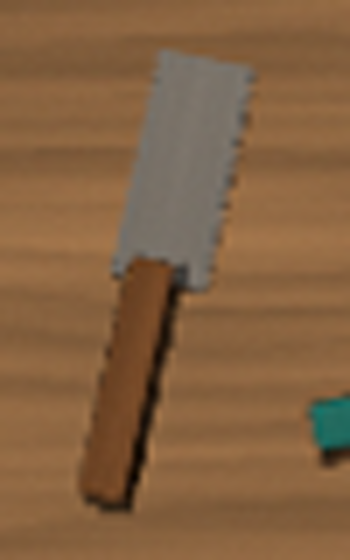

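View pics/a2.png

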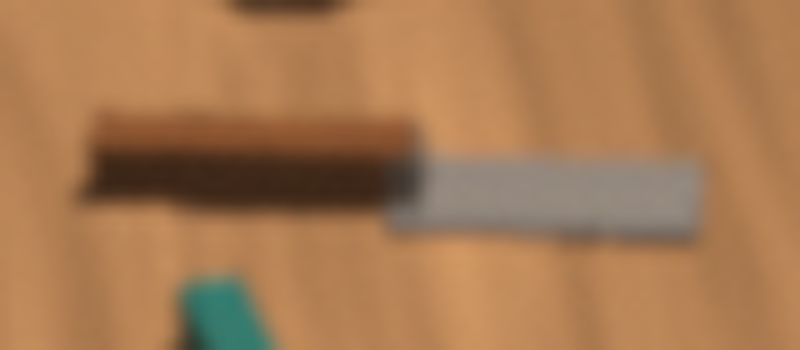

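View pics/a3.png

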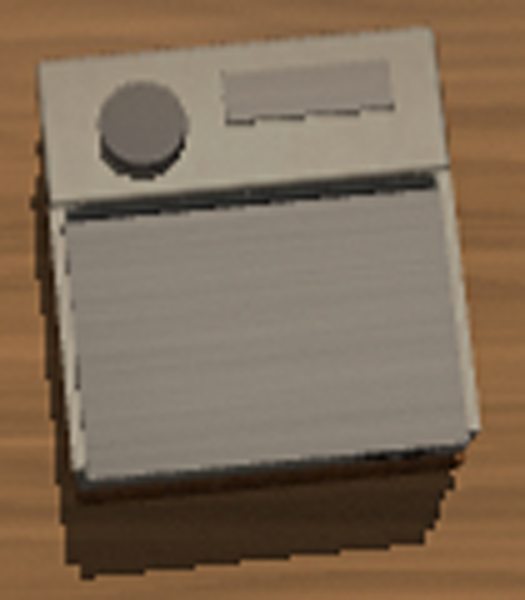

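View pics/a4.png

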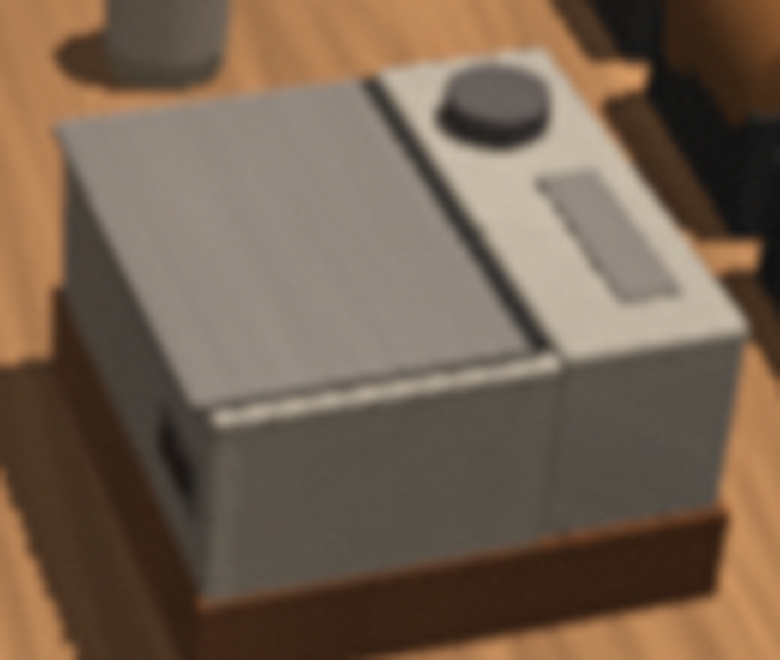

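```bash
cat > fit.py <<'E'
from h import *
import pickle
from scipy.optimize import least_squares
d=pickle.load(open("c0.pkl","rb"))
def un(p,o,s): return (np.array(p,float)+.5)/s-.5+np.array(o)
def fit(obs,x0,fr):
    def f(x):
        r=[]
        for n,uv,P in obs:
            r.append((proj(d[n],fr(x,P))-uv).ravel())
        return np.concatenate(r)
    s=least_squares(f,x0,loss="soft_l1"); print(s.x.round(3)); print(f(s.x).reshape(-1,2).round(1).tolist()); return s.x
def fr(x,P):
    P=np.array(P,float); c,s=np.cos(x[2]),np.sin(x[2])
    return np.array([x[0]+c*P[0]-s*P[1],x[1]+s*P[0]+c*P[1],P[2]+(x[3] if len(x)>3 else 0)])
S=[]
for uv,P in [((82,474),(0,112,105)),((470,437),(0,-112,105)),((38,63),(255,120,105)),((432,27),(255,-120,105))]: S.append(("top",un(uv,(235,115),5),P))
for uv,P in [((57,127),(0,112,105)),((195,406),(0,-112,105)),((543,50),(255,120,105)),((748,332),(255,-120,105)),((203,600),(8,-120,0)),((727,510),(255,-120,0))]: S.append(("side",un(uv,(260,160),6),P))
sl=fit(S,[450,0,0,30],fr)
T=[]
for uv,P in [((160,50),(95,22.5,3.5)),((255,70),(95,-22.5,3.5)),((113,275),(0,22.5,3.5)),((207,290),(0,-22.5,3.5)),((82,495),(-110,11,26)),((130,262),(0,11,26)),((177,268),(0,-11,26))]: T.append(("top",un(uv,(150,210),7),P))
for uv,P in [((703,160),(95,22.5,3.5)),((698,236),(95,-22.5,3.5)),((390,232),(0,-22.5,3.5)),((95,112),(-110,11,26)),((415,120),(0,11,26)),((412,155),(0,-11,26)),((95,152),(-110,-11,26))]: T.append(("side",un(uv,(185,160),10),P))
sc=fit(T,[350,300,0],fr)
for nm,x,P in [("tip",sc,(95,0,2)),("grip",sc,(-45,0,13)),("slot",sl,(8,0,93)),("lip",sl,(0,0,100)),("hinge",sl,(158,0,102.5))]: print(nm,fr(x,P).round(1))
E
python3 fit.py
```

```text
[ 5.63959e+02 -4.54140e+01  7.90000e-02  5.08580e+01]
[[0.4, 1.3], [-0.7, 1.7], [-0.7, -0.6], [0.1, -0.1], [-0.3, -0.6], [-0.2, 0.5], [1.0, -0.7], [1.3, -0.4], [0.8, 0.8], [-0.6, 0.5]]
[ 4.58772e+02  3.23846e+02 -1.99000e-01]
[[-0.1, 0.7], [-0.1, 0.4], [0.4, -2.5], [0.6, -2.0], [-0.5, 0.8], [-0.0, -0.4], [0.0, 0.1], [-0.2, 0.2], [-0.2, -0.0], [2.1, -0.1], [-0.5, 0.2], [0.2, -0.1], [-0.1, -0.0], [-1.4, -0.3]]
tip [551.9 305.    2. ]
grip [414.7 332.8  13. ]
slot [571.9 -44.8 143.9]
lip [564.  -45.4 150.9]
hinge [721.5 -32.9 153.4]
```

```bash
sed -i 's/((113,275),(0,22.5,3.5)),((207,290),(0,-22.5,3.5)),//; s/((390,232),(0,-22.5,3.5)),//' fit.py; cat >> fit.py <<'E'
g=fr(sc,(-42,0,22)); st=manip.get_state(); print("grasp",g, "delta",g-st["tcp_pos"], st["tcp_pos"], "dyaw",np.degrees(sc[2])-R.from_quat(st["tcp_rot"]).as_matrix()[:2,0]@[0,0]- np.degrees(np.arctan2(*R.from_quat(st["tcp_rot"]).as_matrix()[1::-1,0])))
pts={n:proj(d[n],[fr(sl,P) for P in [(0,112,105),(0,-112,105),(0,112,100),(0,-112,100),(158,112,105),(158,-112,105),(8,-120,0),(8,120,0),(255,-120,105),(255,120,105),(8,0,86)]]+[fr(sc,P) for P in [(95,22.5,3.5),(95,-22.5,3.5),(-110,11,26),(-110,-11,26),(0,-11,26),(0,11,26)]]) for n in d}
crop(d["top"],150,110,350,300,4,"pics/b1.png",pts["top"]); crop(d["side"],190,150,390,270,4,"pics/b2.png",pts["side"])
E
python3 fit.py
```

```text
[ 5.63959e+02 -4.54140e+01  7.90000e-02  5.08580e+01]
[[0.4, 1.3], [-0.7, 1.7], [-0.7, -0.6], [0.1, -0.1], [-0.3, -0.6], [-0.2, 0.5], [1.0, -0.7], [1.3, -0.4], [0.8, 0.8], [-0.6, 0.5]]
[ 4.59795e+02  3.23439e+02 -1.97000e-01]
[[-0.1, 0.4], [-0.1, 0.1], [-0.2, 0.5], [0.1, -0.7], [0.2, -0.3], [0.1, 0.2], [0.2, -0.0], [-0.2, 0.2], [0.5, -0.0], [0.3, 0.0], [-1.1, -0.2]]
tip [553.  304.8   2. ]
grip [415.7 332.3  13. ]
slot [571.9 -44.8 143.9]
lip [564.  -45.4 150.9]
hinge [721.5 -32.9 153.4]
grasp [418.60873817 331.66516316  22.        ] delta [ 264.74026053 -196.09581439 -227.77134083] [153.86847764 527.76097755 249.77134083] dyaw 4.965895175733918
```

View pics/b1.png

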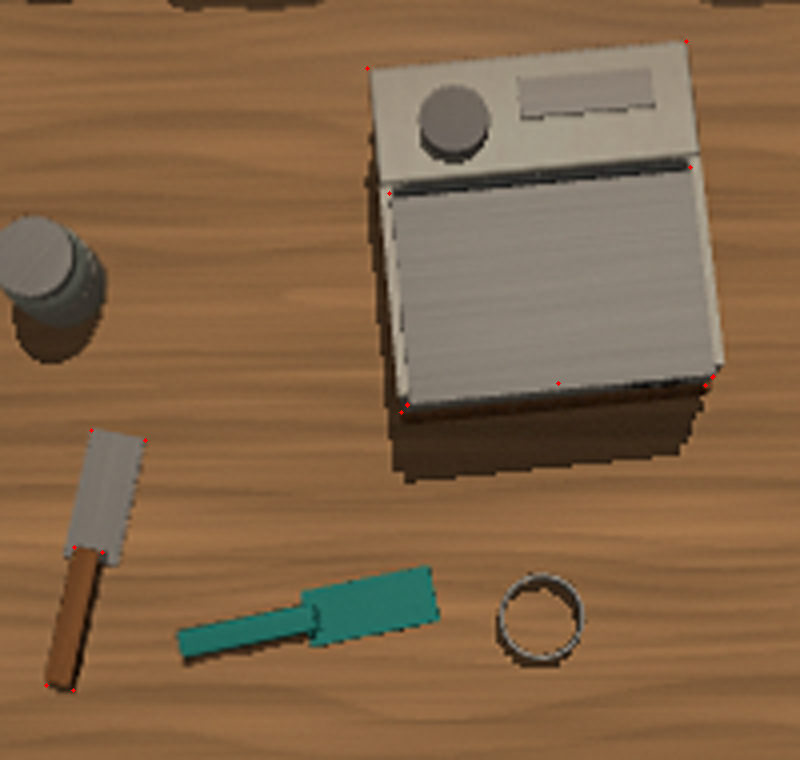

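View pics/b2.png

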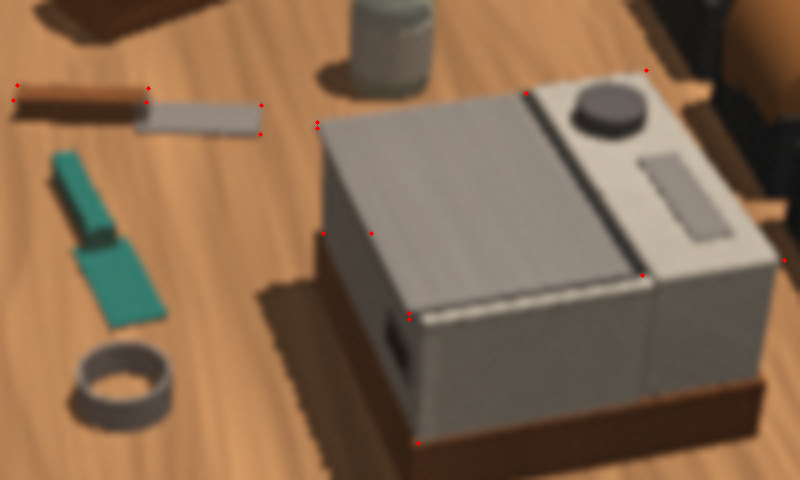

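```bash
cat > fit2.py <<'E'
exec(open('fit.py').read().split("T=[]")[0])
print("rear free")
def fr2(x,P):
    P=list(P); 
    if P[0]==255: P[0]=x[4]
    return fr(x[:4],P)
x=fit(S,[450,0,0,30,250],fr2)
print("front corner base x free too")
def fr3(x,P):
    P=list(P); 
    if P[0]==255: P[0]=x[4]
    if P[0]==8: P[0]=x[5]
    return fr(x[:4],P)
fit(S,[450,0,0,30,250,8],fr3)
E
python3 fit2.py
```

```text
[ 5.63959e+02 -4.54140e+01  7.90000e-02  5.08580e+01]
[[0.4, 1.3], [-0.7, 1.7], [-0.7, -0.6], [0.1, -0.1], [-0.3, -0.6], [-0.2, 0.5], [1.0, -0.7], [1.3, -0.4], [0.8, 0.8], [-0.6, 0.5]]
rear free
[ 5.65372e+02 -4.53490e+01  7.80000e-02  5.13250e+01  2.51788e+02]
[[0.4, 0.7], [-0.7, 1.3], [-0.6, -0.1], [0.3, 0.5], [0.2, -0.8], [0.3, 0.3], [0.5, -0.7], [0.8, -0.3], [1.3, 0.6], [-1.2, 0.5]]
front corner base x free too
[ 5.66189e+02 -4.56080e+01  8.00000e-02  5.13890e+01  2.50998e+02
  3.67500e+00]
[[0.5, 0.5], [-0.7, 0.9], [-0.6, -0.0], [0.3, 0.4], [0.5, -0.8], [0.7, 0.3], [0.4, -0.7], [0.8, -0.4], [0.1, 0.9], [-1.1, 0.5]]
```

Request:
jog_arm(series="5.5 -4 -2 0 0 2.5;5.5 -4 -2 0 0 2.5;5.5 -4 -2 0 0 0;5 -4 -2 0 0 0;3 -2 -2 0 0 0;0 0 0 0 0 0", grip=5)

```text
t: 0.95
tcp_pos: [379.5, 359.6, 154.5]
tcp_rot: [0.995, -0.095, -0.001, 0.001]
wrist_force: [-0.0, 0.2, 0.5]
width: 50.1
```

Request:
jog_arm(series="2 -1.4 -2 0 0 -0.4;1.9 -1.4 -3 0 0 0;0 0 -3 0 0 0;0 0 -2 0 0 0;0 0 0 0 0 0")

```text
t: 1.58
tcp_pos: [419.3, 333.7, 54.2]
tcp_rot: [0.995, -0.098, 0.0, -0.001]
wrist_force: [0.1, 0.4, 0.0]
width: 50.1
```

```bash
python3 - <<'E'
from h import *
s=manip.get_state(); print(s["tcp_pos"],s["tcp_rot"],s["wrist_force"])
t=cap("top");crop(t,130,190,230,290,6,"pics/c1.png"); t=cap("side");crop(t,160,90,290,210,6,"pics/c2.png")
E
```

```text
[419.26547216 333.7191811   54.17590499] [ 9.95193727e-01 -9.79195776e-02  4.50042466e-04 -9.99902722e-04] [0.06873753 0.41651314 0.03574323]
```

View pics/c1.png

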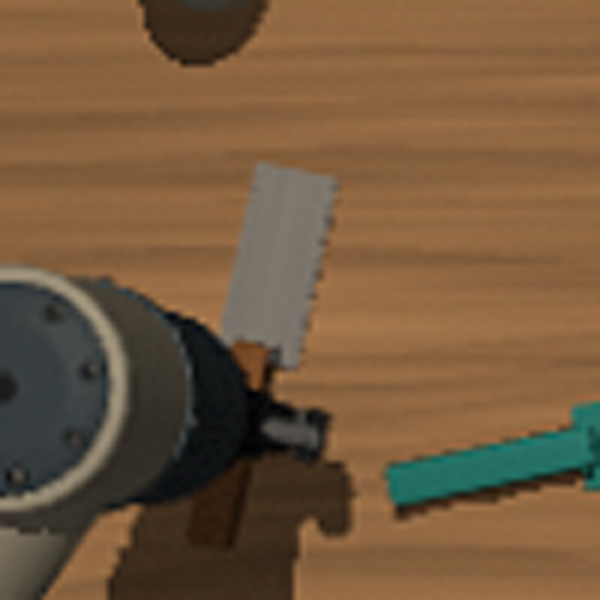

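View pics/c2.png

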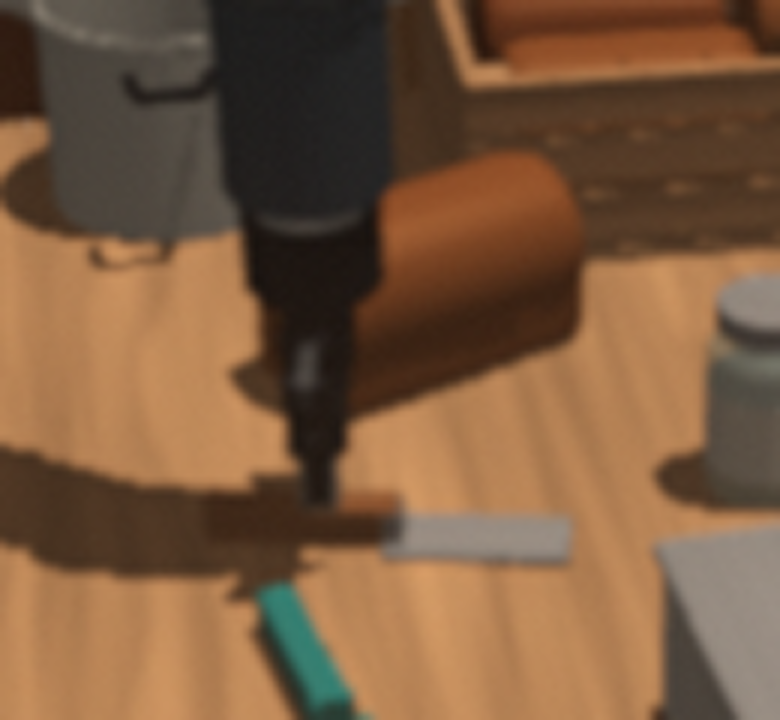

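The top view has the finger at crop (295,430), clear of the turquoise tool. The side view has the fingers over the handle at crop (320,480). I'll descend and close.

Request:
jog_arm(series="0 -0.2 -1.6 0 0 0;0 0 -1.4 0 0 0;0 0 -0.3 0 0 0;0 0 0 0 0 0")

```text
t: 2.17
tcp_pos: [421.9, 336.1, 26.5]
tcp_rot: [0.995, -0.097, 0.004, -0.006]
wrist_force: [-0.1, 0.4, -0.2]
width: 49.9
```

Request:
jog_arm(series="0 0 0 0 0 0;0 0 0 0 0 0;0 0 0 0 0 0;0 0 0 0 0 0;0 0 0 0 0 0;0 0 0 0 0 0", grip=1)

```text
t: 2.92
tcp_pos: [422.2, 336.6, 27.5]
tcp_rot: [0.995, -0.097, 0.005, -0.007]
wrist_force: [-0.3, -0.4, -0.3]
width: 20.3
```

Request:
jog_arm(series="0 0 0 0 0 0;0 0 0 0 0 0")

```text
t: 3.18
tcp_pos: [422.2, 336.6, 27.5]
tcp_rot: [0.995, -0.097, 0.004, -0.006]
wrist_force: [-0.1, -0.8, -0.7]
width: 20.4
```

```bash
python3 - <<'E'
from h import *
s=manip.get_state(); print(s)
t=cap("top");crop(t,130,190,230,290,6,"pics/d1.png"); t=cap("side");crop(t,160,110,290,210,6,"pics/d2.png")
E
```

```text
{'t': 3.175, 'q': array([ 0.96405381,  0.40260756, -0.29326045,  0.00199068, -0.85924588,
        0.41211155]), 'dq': array([ 3.51926669e-05, -3.18426859e-04, -2.14542326e-04,  4.04777536e-04,
        5.07953316e-04, -2.09654216e-03]), 'joint_torque': array([-7.85834924e-02, -4.18105173e+01,  1.87243688e+01,  4.27903712e+00,
        8.48707650e-02,  2.25667376e-03]), 'tcp_pos': array([422.17653617, 336.56095253,  27.51098673]), 'tcp_rot': array([ 0.99530007, -0.09651793,  0.00448648, -0.0064754 ]), 'wrist_force': array([-0.11672981, -0.77362205, -0.73504118]), 'moment': array([-0.09274892,  0.08918561, -0.02255368]), 'width': 20.35595456976642}
```

View pics/d2.png

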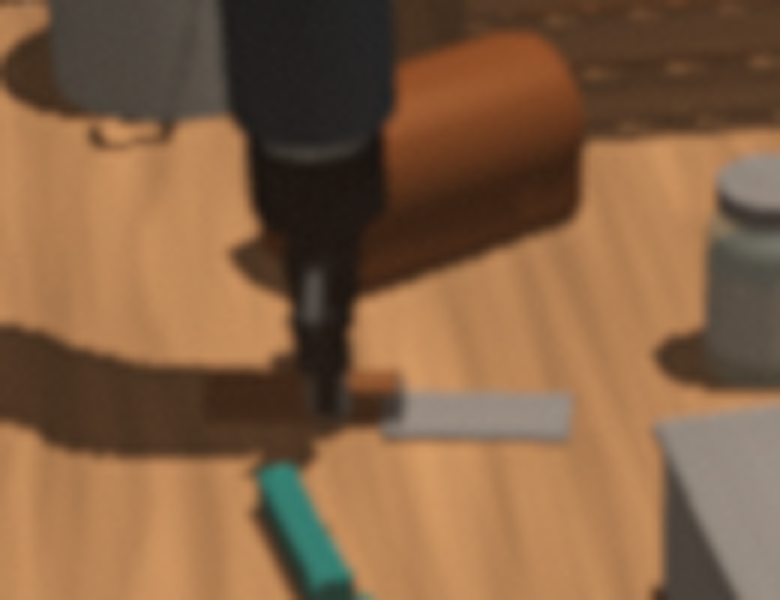

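View pics/d1.png

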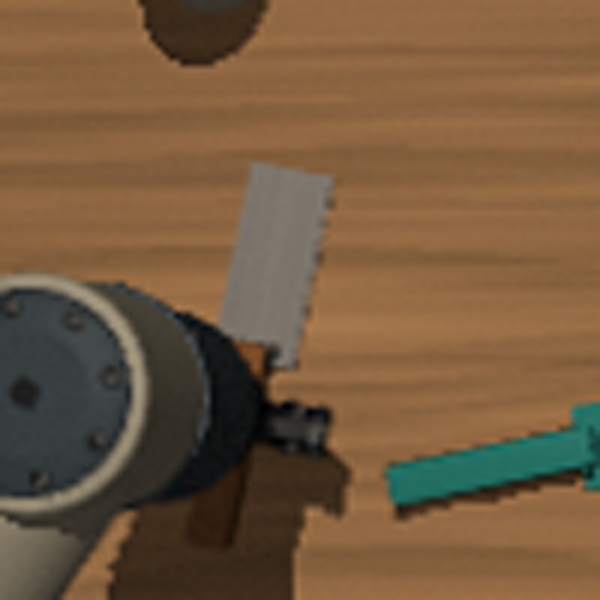

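```bash
cat > plan.py <<'E'
from h import *
SL=np.array([564.7,-45.4,0.0785,51.1])
# grasp time
tp=np.array([422.18,336.56,27.51]); Rt=R.from_quat([0.99530007,-0.09651793,0.00448648,-0.0064754])
o=np.array([459.8,323.44,0]); 
x=Rt.as_matrix()[:,0]; yaw=np.arctan2(x[1],x[0]); ax=np.array([np.cos(yaw),np.sin(yaw),0])
# origin: along-axis from fit, lateral from tcp
al=(o-tp)@ax; o2=np.array([*(tp+al*ax)[:2],0])
Rs=R.from_euler('z',yaw)
REL_R=Rt.inv()*Rs; REL_p=Rt.inv().apply(o2-tp)
def scr(tp,Rt):
    return tp+Rt.apply(REL_p), Rt*REL_R
def tcp_for(op,Rsc):
    Rt=Rsc*REL_R.inv(); return op-Rt.apply(REL_p),Rt
def slw(P):
    c,s=np.cos(SL[2]),np.sin(SL[2]); return np.array([SL[0]+c*P[0]-s*P[1],SL[1]+s*P[0]+c*P[1],SL[3]+P[2]])
def insl(Pw):
    c,s=np.cos(SL[2]),np.sin(SL[2]); d=np.array(Pw)-[SL[0],SL[1],SL[3]]
    return np.array([c*d[0]+s*d[1],-s*d[0]+c*d[1],d[2]])
def cur():
    s=manip.get_state(); return s,s["tcp_pos"],R.from_quat(s["tcp_rot"])
def go(tip_sl,pitch,roll=0):
    """tip target in slicer frame (mm), pitch up deg -> delta from now"""
    s,tp,Rt=cur()
    Rsc=R.from_euler('z',SL[2])*R.from_euler('y',-np.radians(pitch))
    op=slw(tip_sl)-Rsc.apply([95,0,2])
    p,Rg=tcp_for(op,Rsc)
    dr=(Rg*Rt.inv()).as_rotvec(degrees=True)
    print("tcp target",p.round(1),"delta cm",((p-tp)/10).round(2),"rot deg",dr.round(2))
def report():
    s,tp,Rt=cur(); op,Rsc=scr(tp,Rt); tip=op+Rsc.apply([95,0,2])
    e=Rsc.as_euler('ZYX',degrees=True)
    print("t",s["t"],"tip slicer",insl(tip).round(1),"yawrel",(e[0]-np.degrees(SL[2])).round(2),"pitch",(-e[1]).round(2),"roll",e[2].round(2),"F",s["wrist_force"].round(2),"M",s["moment"].round(3),"w",round(s["width"],1))
E
python3 -c "
from plan import *
print(REL_p,o2,REL_R.as_euler('xyz',degrees=True)); report(); go([-60,0,93],0)"
```

```text
[39.22776217  0.38259437 27.80948944] [460.88495098 328.97988948   0.        ] [ 1.79211769e+02 -4.40040297e-01  6.05405760e-03]
t 3.275 tip slicer [ 17.4 355.9 -49.1] yawrel -15.58 pitch 0.0 roll 0.0 F [ 0.12  0.18 -0.62] M [-0.077  0.12  -0.007] w 20.9
tcp target [370.9 -60.6 169.6] delta cm [ -5.13 -39.72  14.21] rot deg [-0.    0.   15.58]
```

Request:
jog_arm(series="0 0 1 0 0 0;0 0 2 0 0 0;0 0 4 0 0 0;0 0 5 0 0 0;0 0 4 0 0 0;0 0 0 0 0 0")

```text
t: 4.03
tcp_pos: [421.4, 335.1, 195.2]
tcp_rot: [0.995, -0.097, 0.005, -0.006]
wrist_force: [0.0, -0.0, -2.9]
width: 20.3
```

```bash
python3 - <<'E'
from plan import *
report(); go([-60,0,93],0)
t=cap("side");crop(t,160,50,310,170,5,"pics/e2.png"); t=cap("top");crop(t,110,170,230,290,5,"pics/e1.png");
E
```

```text
t 4.025 tip slicer [ 16.5 354.4 118.7] yawrel -15.58 pitch 0.03 roll -0.01 F [ 0.03 -0.02 -2.92] M [-0.022  0.071 -0.027] w 20.3
tcp target [370.9 -60.6 169.6] delta cm [ -5.06 -39.57  -2.56] rot deg [1.000e-02 3.000e-02 1.558e+01]
```

View pics/e2.png

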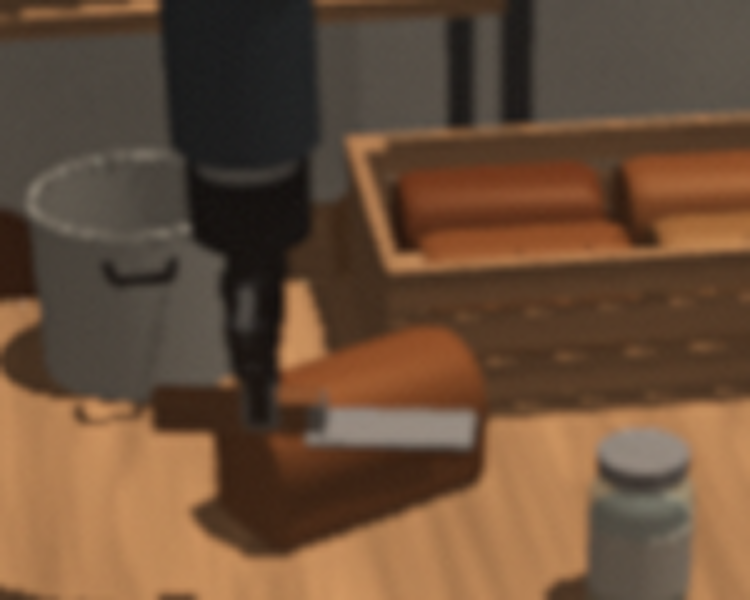

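Request:
jog_arm(series="-2.5 -2 0 0 0 0;-2.5 -5 0 0 0 2.5;0 -5.5 0 0 0 2.5;0 -5.5 0 0 0 2.5;0 -5.5 0 0 0 2.5;0 -5.5 0 0 0 2.5;0 -4 0 0 0 2.5;0 0 0 0 0 0")

```text
t: 5.12
tcp_pos: [359.5, -9.4, 179.5]
tcp_rot: [0.999, 0.039, -0.007, 0.003]
wrist_force: [-0.7, -0.3, -1.2]
width: 20.9
```

```bash
python3 - <<'E'
from plan import *
report(); go([-60,0,93],0)
E
```

```text
t 5.125 tip slicer [-67.9  51.4 100. ] yawrel -0.07 pitch -1.25 roll -1.13 F [-0.69 -0.26 -1.18] M [ 0.079  0.005 -0.011] w 20.9
tcp target [370.9 -60.6 169.6] delta cm [ 1.13 -5.13 -0.99] rot deg [ 1.22 -1.16  0.06]
```

Request:
jog_arm(series="0.5 -2.5 -0.2 0.6 -0.6 0;0.5 -2.4 -0.4 0.6 -0.6 0;0 0 0 0 0 0;0 0 0 0 0 0")

```text
t: 5.62
tcp_pos: [367.5, -58.4, 169.6]
tcp_rot: [0.999, 0.038, 0.0, -0.007]
wrist_force: [1.0, -0.0, -1.8]
width: 20.5
```

```bash
cat > chk.py <<'E'
from plan import *
import sys
def chk(tag,b1=(210,130,340,260),b2=(210,120,370,240),s1=5,s2=5):
    s,tp,Rt=cur(); op,Rs=scr(tp,Rt)
    P=[op+Rs.apply(v) for v in [(95,22.5,3.5),(95,-22.5,3.5),(0,22.5,3.5),(0,-22.5,3.5),(-110,11,26),(-110,-11,26),(0,-11,26)]]+[slw(v) for v in [(0,112,100),(0,-112,100),(8,0,86)]]
    t=cap("top");crop(t,*b1,s1,f"pics/{tag}t.png",proj(t,P)); t=cap("side");crop(t,*b2,s2,f"pics/{tag}s.png",proj(t,P))
    report()
E
python3 - <<'E'
from chk import *
chk("f"); go([-30,0,93],0); go([25,0,93],0)
E
```

```text
t 5.725 tip slicer [-63.2   2.6  92.5] yawrel -0.04 pitch -0.35 roll 0.02 F [ 0.19  0.2  -1.06] M [-0.077 -0.007  0.018] w 20.4
tcp target [400.8 -58.3 169.6] delta cm [ 3.31 -0.01 -0.03] rot deg [ 0.01 -0.35  0.04]
tcp target [455.6 -54.  169.6] delta cm [ 8.8   0.42 -0.03] rot deg [ 0.01 -0.35  0.04]
```

View pics/fs.png

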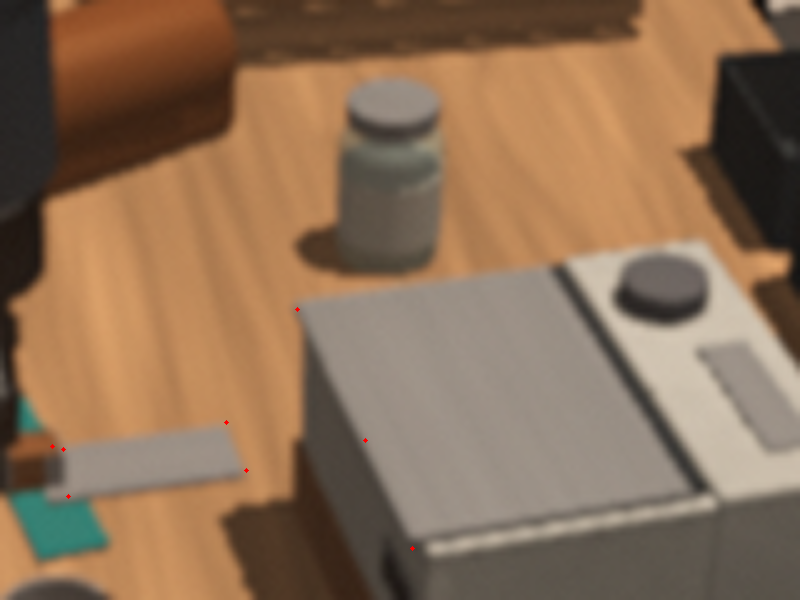

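View pics/ft.png

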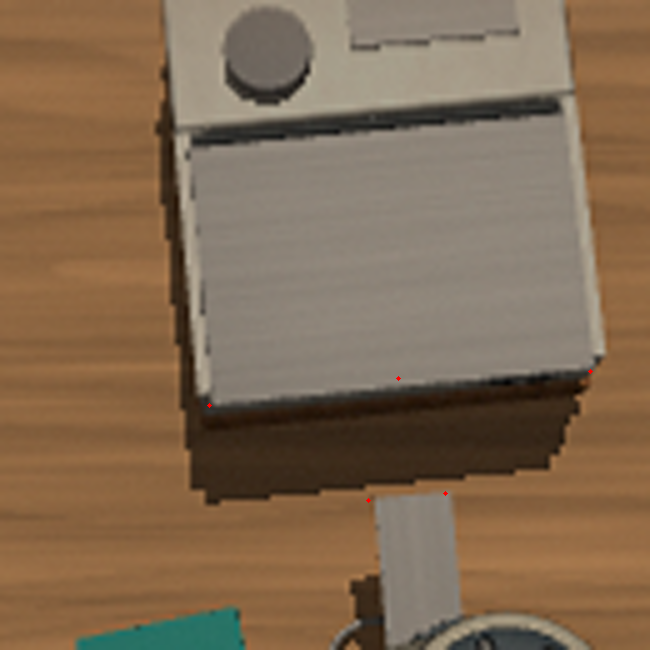

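The blade tip sits about 1 px (3 mm) to −y of the prediction, and its height matches within about 1 mm. The slot is wide enough for that, so I'll insert.

Request:
jog_arm(series="1.2 0.1 0.1 0 -0.3 0;1.5 0.1 0 0 0 0;1.5 0.1 0 0 0 0;1 0.1 0 0 0 0;0 0 0 0 0 0")

```text
t: 6.35
tcp_pos: [424.6, -52.6, 170.8]
tcp_rot: [0.999, 0.04, 0.003, -0.007]
wrist_force: [-0.9, -0.3, -0.7]
width: 20.5
```

```bash
python3 - <<'E'
from chk import *
chk("g"); go([45,0,93],0)
E
```

```text
t 6.45 tip slicer [-6.7  4.  94.2] yawrel 0.09 pitch -0.01 roll -0.01 F [-0.8  -0.53 -1.33] M [-0.022  0.12  -0.012] w 20.4
tcp target [475.5 -52.4 169.6] delta cm [ 5.18  0.02 -0.13] rot deg [ 0.01 -0.01 -0.09]
```

View pics/gs.png

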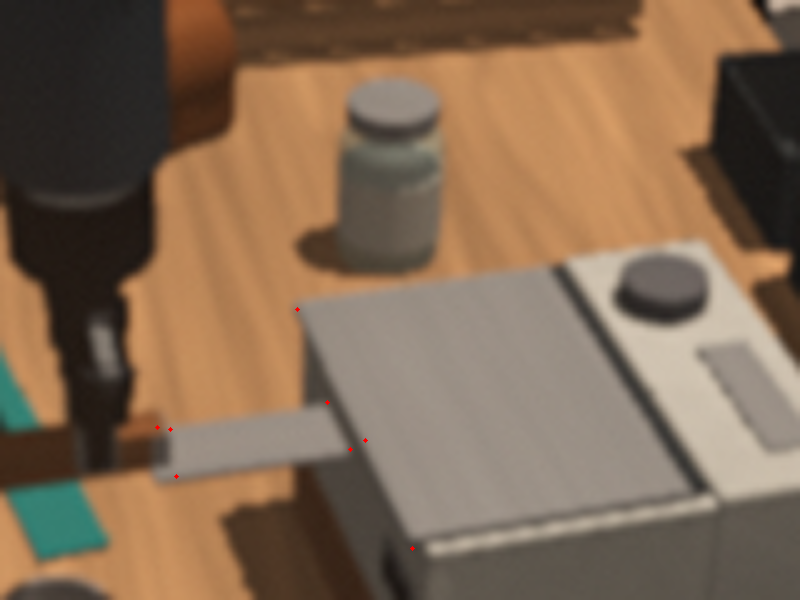

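Tip corners are seen at about (330,404) and (350,453), within 0.6 px of the prediction, just in front of the lip. I'll push in slowly.

Request:
jog_arm(series="0.8 0 0 0 0 0;1 0 -0.05 0 0 0;0 0 0 0 0 0")

```text
t: 6.82
tcp_pos: [442.6, -52.8, 170.6]
tcp_rot: [0.999, 0.04, 0.004, -0.007]
wrist_force: [-0.1, -0.6, -1.0]
width: 20.6
```

```bash
python3 - <<'E'
from chk import *
chk("i"); go([45,0,93],0)
E
```

```text
t 6.925 tip slicer [11.5  2.5 94. ] yawrel 0.09 pitch 0.01 roll 0.0 F [-0.66 -0.23 -0.86] M [-0.045  0.065 -0.056] w 20.4
tcp target [475.5 -52.4 169.6] delta cm [ 3.36  0.04 -0.1 ] rot deg [-0.    0.01 -0.09]
```

View pics/is.png

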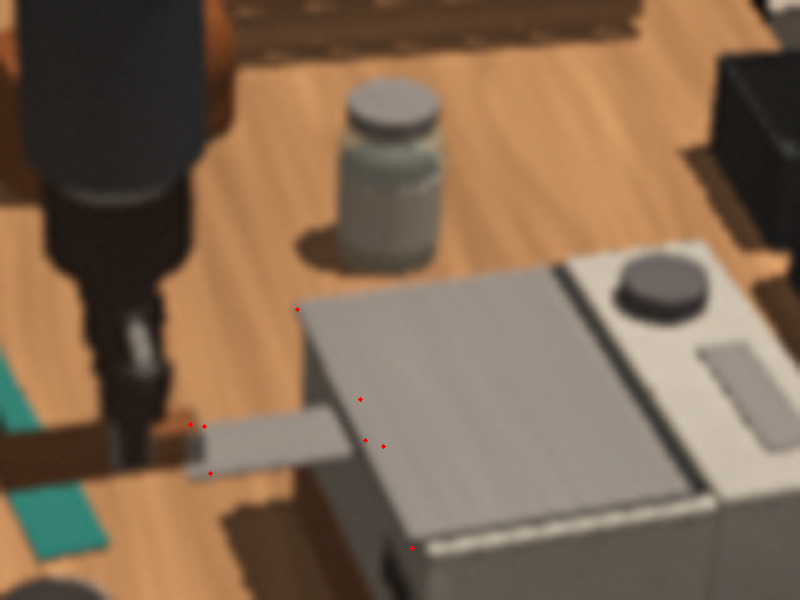

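The blade passes under the cover with no added force. I'll go on to about 48 mm.

Request:
jog_arm(series="1.2 0.1 0 0 0 0;1.3 0.1 0 0 0 0;1.2 0.1 0 0 0 0;0 0 0 0 0 0")

```text
t: 7.42
tcp_pos: [481.9, -49.5, 170.6]
tcp_rot: [0.999, 0.04, 0.004, -0.007]
wrist_force: [-0.8, 0.2, -1.3]
width: 20.4
```

```bash
python3 - <<'E'
from chk import *
report()
E
```

```text
t 7.425 tip slicer [51.6  2.6 94.1] yawrel 0.1 pitch 0.03 roll -0.0 F [-0.77  0.17 -1.32] M [-0.052  0.112  0.01 ] w 20.4
```

Raised, the cover will rest on the blade tip, since its underside slopes down toward the hinge. For 40° the tip should be near x≈60, z≈180 in the slicer frame. I'll lift in stages.

Request:
jog_arm(series="0 0 0.5 0 0 0;0 0 0.7 0 0 0;0.1 0 0.8 0 0 0;0.1 0 0.8 0 0 0;0.1 0 0.8 0 0 0;0 0 0 0 0 0")

```text
t: 8.18
tcp_pos: [483.1, -49.5, 208.2]
tcp_rot: [0.999, 0.04, 0.002, -0.007]
wrist_force: [1.0, -0.6, -3.9]
width: 20.6
```

```bash
python3 - <<'E'
from chk import *
chk("j");go([60,2,180],0)
E
```

```text
t 8.275 tip slicer [ 52.5   2.5 130.2] yawrel 0.07 pitch -0.24 roll 0.04 F [ 0.28  1.09 -4.04] M [-0.19   0.218  0.007] w 20.7
tcp target [490.3 -49.2 256.6] delta cm [0.74 0.02 4.92] rot deg [-0.02 -0.24 -0.07]
```

View pics/js.png

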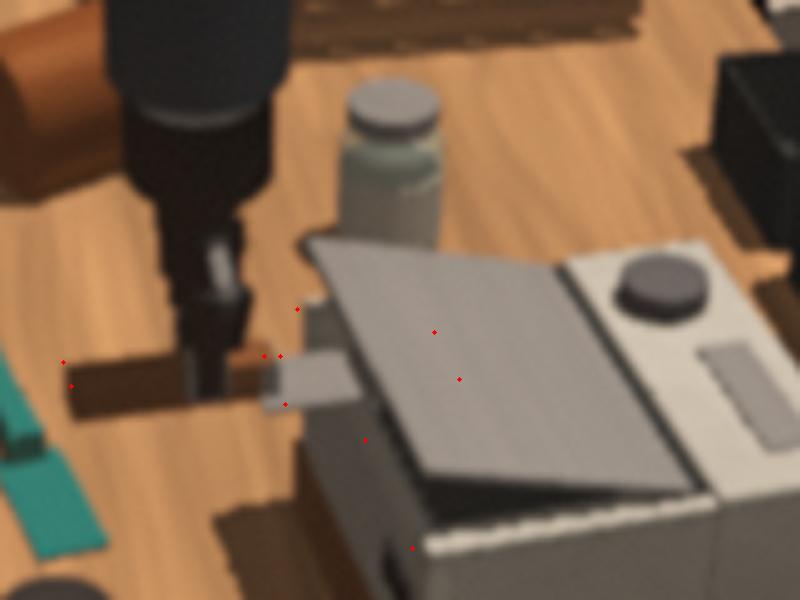

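The cover has opened with the blade under it and the gripper well clear, so I'll continue.

Request:
jog_arm(series="0.1 0 0.6 0 0 0;0.2 0 0.8 0 0 0;0.2 0 0.8 0 0 0;0.2 0 0.8 0 -0.2 0;0.1 0 0.7 0 0 0;0 0 0 0 0 0")

```text
t: 9.02
tcp_pos: [491.1, -49.6, 247.0]
tcp_rot: [0.999, 0.04, 0.003, -0.007]
wrist_force: [-1.1, -0.0, -2.4]
width: 20.7
```

```bash
python3 - <<'E'
from chk import *
chk("k",b2=(210,100,370,220));go([60,2,180],0)
E
```

```text
t 9.125 tip slicer [ 60.2   1.8 169.3] yawrel 0.07 pitch -0.16 roll 0.02 F [-1.36  0.04 -3.3 ] M [-0.155  0.844  0.034] w 20.4
tcp target [490.3 -49.2 256.6] delta cm [-0.03  0.04  1.03] rot deg [-0.01 -0.16 -0.07]
```

View pics/ks.png

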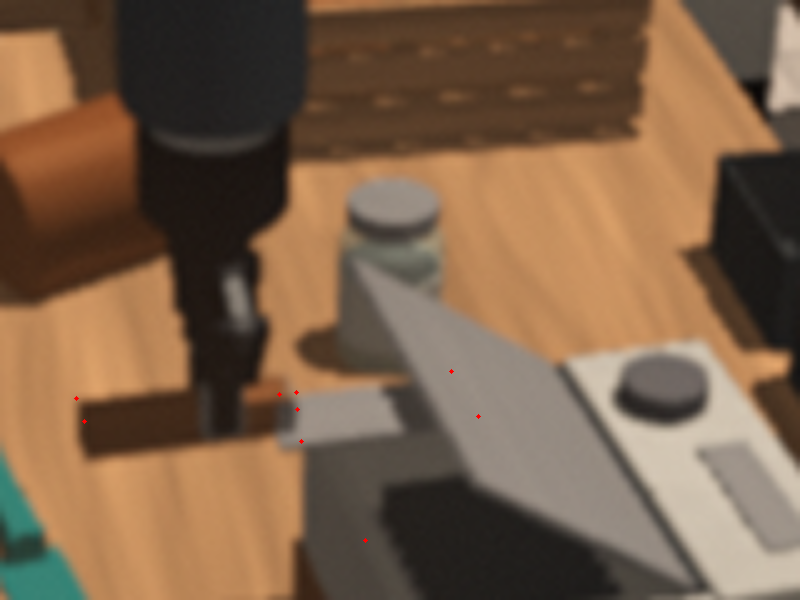

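View pics/kt.png

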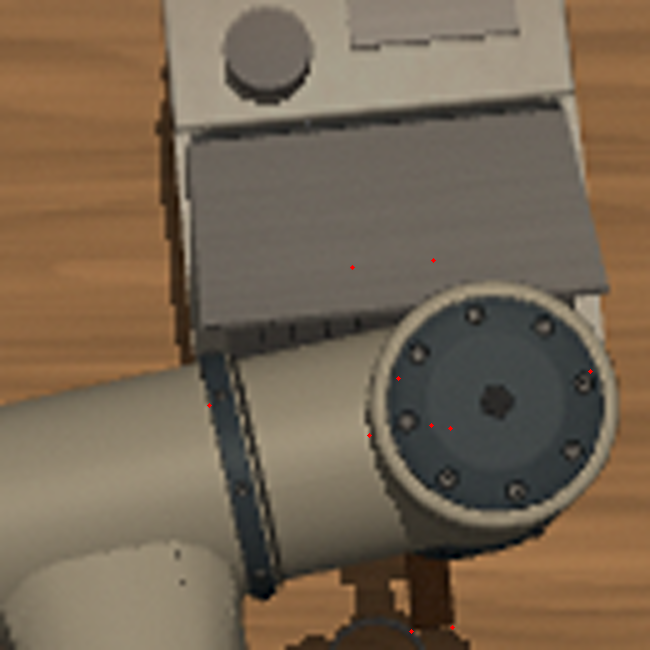

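```bash
cat > ang.py <<'E'
from plan import *
from scipy.optimize import least_squares
def P(a,y,n=2.5): 
    return slw((158-158*np.cos(a)+n*np.sin(a),y,102.5+158*np.sin(a)+n*np.cos(a)))
def ang(obs):
    C={n:cap(n) for n in("side","top")}
    obs=[(n,(np.array(uv)+.5)/5-.5+np.array(o),y) for n,uv,o,y in obs]
    f=lambda x:np.concatenate([(proj(C[n],P(x[0],y))[0]-uv) for n,uv,y in obs])
    s=least_squares(f,[0.5]); print("all",np.degrees(s.x),s.fun.reshape(-1,2).round(1).tolist())
    for o in obs:
        g=lambda x:proj(C[o[0]],P(x[0],o[2]))[0]-o[1]
        s=least_squares(g,[0.5]); print(o[0],o[2],np.degrees(s.x),s.fun.round(1))
E
python3 - <<'E'
from ang import *
ang([("side",(355,258),(210,100),112),("side",(475,483),(210,100),-112),("top",(203,328),(210,130),112),("top",(607,292),(210,130),-112)])
# expected from tip
from scipy.optimize import brentq
def th(x,z):
    return np.degrees(brentq(lambda a:(x-158)*np.sin(a)+(z+1.5-102.5)*np.cos(a)+2.5,0,1.2))
for q in [(60.2,169.3),(60,180),(60,178),(60,176)]: print(q,th(*q))
E
```

```text
all [35.08861304] [[-0.6, -0.0], [0.8, 0.4], [-0.9, -0.0], [-0.3, -0.1]]
side 112 [35.42768273] [-0.4 -0.3]
side -112 [34.94743836] [0.7 0.6]
top 112 [34.89961579] [-0.9  0.1]
top -112 [34.99398275] [-0.3 -0. ]
(60.2, 169.3) 36.12993246472562
(60, 180) 40.011074363865795
(60, 178) 39.30660781236097
(60, 176) 38.587849377853956
```

The camera gives 35.1° and the kinematics 36.1°. Another 13 mm of lift should bring it to about 40°.

Request:
jog_arm(series="0 0.05 0.4 0 0 0;0 0 0.5 0 -0.2 0;0 0 0.3 0 0 0;0 0 0 0 0 0;0 0 0 0 0 0;0 0 0 0 0 0")

```text
t: 9.98
tcp_pos: [490.5, -49.0, 258.5]
tcp_rot: [0.999, 0.04, 0.004, -0.007]
wrist_force: [-1.7, -1.0, -2.5]
width: 20.9
```

```bash
python3 - <<'E'
from chk import *
chk("l",b2=(210,100,370,220))
E
```

```text
t 10.075 tip slicer [ 60.1   2.4 181.9] yawrel 0.07 pitch 0.01 roll 0.0 F [-0.87 -0.34 -2.77] M [-0.156  0.444  0.049] w 20.6
```

View pics/ls.png

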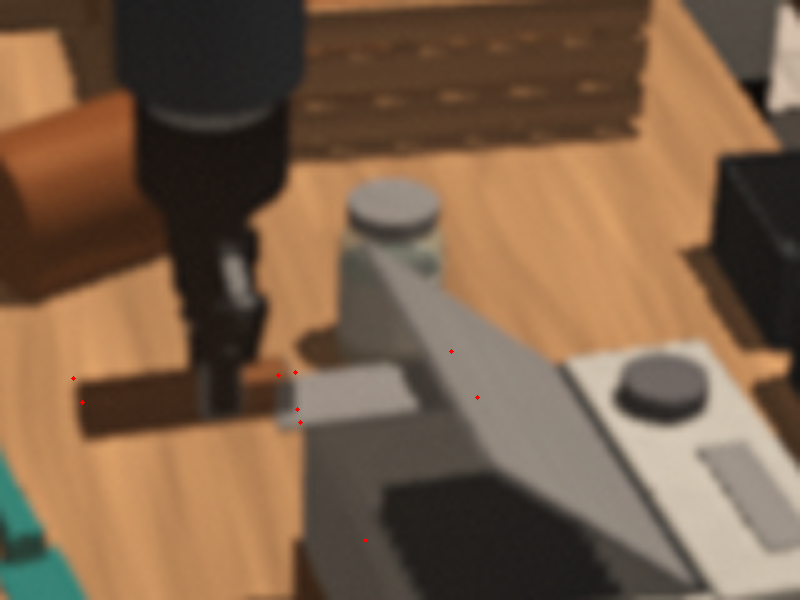

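View pics/lt.png

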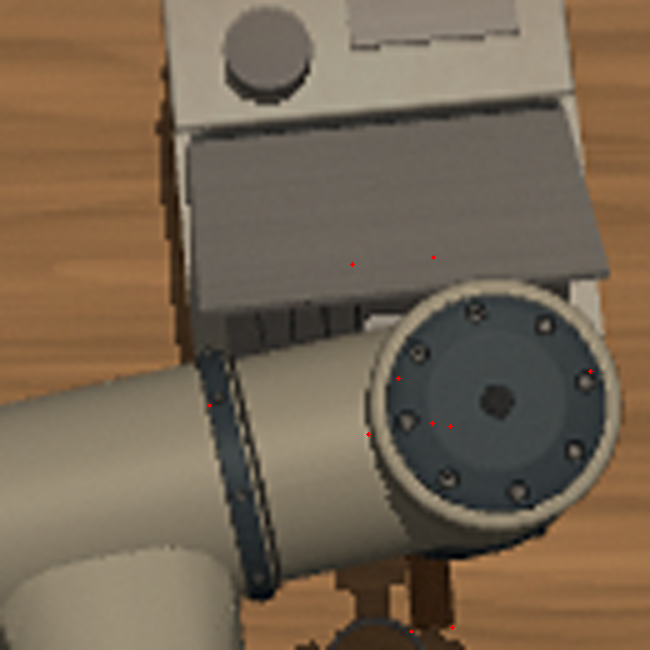

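```bash
python3 - <<'E'
from ang import *
ang([("side",(370,243),(210,100),112),("side",(497,467),(210,100),-112),("top",(198,310),(210,130),112),("top",(609,275),(210,130),-112)])
report()
E
```

```text
all [39.73630667] [[-0.7, -0.6], [-0.3, -0.2], [-0.3, 0.1], [-0.5, -0.2]]
side 112 [39.79911635] [-0.7 -0.6]
side -112 [39.76675803] [-0.3 -0.2]
top 112 [39.80056367] [-0.3  0. ]
top -112 [39.51557912] [-0.5 -0. ]
t 10.175 tip slicer [ 60.1   2.4 181.9] yawrel 0.07 pitch 0.01 roll -0.0 F [-0.38  0.44 -2.8 ] M [-0.152  0.514 -0.038] w 20.6
```

Request:
jog_arm(series="0 0 0 0 0 0;0 0 0 0 0 0;0 0 0 0 0 0;0 0 0 0 0 0")

```text
t: 10.68
tcp_pos: [490.4, -49.0, 258.4]
tcp_rot: [0.999, 0.04, 0.004, -0.007]
wrist_force: [-0.5, -0.2, -3.6]
width: 20.7
```

```bash
python3 - <<'E'
from chk import *
chk("m",b2=(210,100,370,220))
a=cv2.imread("pics/ls.png").astype(int);b=cv2.imread("pics/ms.png").astype(int);print(abs(a-b).mean(),(abs(a-b).max(2)>60).sum())
t=cap("top");cv2.imwrite("pics/nt.png",t["pixels"][:,:,::-1])
E
```

```text
t 10.775 tip slicer [ 60.1   2.4 181.8] yawrel 0.07 pitch 0.01 roll -0.0 F [-0.28  0.02 -3.16] M [-0.134  0.533  0.006] w 21.1
0.6307201388888889 20
```

View pics/nt.png

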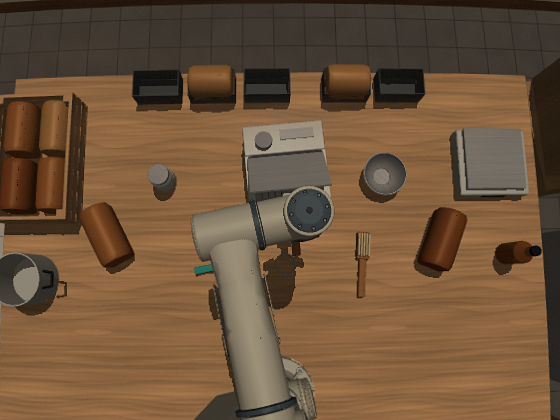

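The cover is steady at about 39.7°. In the top view the bystanders are where they were: jar at (160,178), bowl at (384,176), brush at (362,262). Handing in.

```bash
python3 -c "
from rig import manip
print(manip.close_job())"
```

```text
the job is handed in; nothing more can be done
None
```

The job is handed in at about 10.8 s, with the scraper still in the gripper and its blade propping the cover open at about 40 degrees. I gripped the scraper by its handle, slid the blade level through the slot, about 50 mm past the cover's front edge, and lifted.

**Cover angle:** The two cameras give 39.7° overall, with single corners between 39.5° and 39.8°. The arm's own position would put it about 1° higher, at roughly 40.7°. Both are well within the 5° allowed.

**Holding still:** Pictures 0.7 s apart showed no movement. The force readings stayed at about 3 N and the grip was unchanged.

**Contact:** In the side pictures only the blade was near the cover, with the gripper well clear.

**Other things on the table:** The jar, bowl, brush and loaves look unmoved in the last top view. The arm hides the ring cutter and most of the turquoise look-alike there, so I could not re-check those two, though the arm only passed above them.

**What disagreed:** I gripped the handle about 5 mm higher than planned. The finger opening also read 20.3 to 21 mm on the 22 mm handle. The grip held anyway, with no clear slip in the pictures.

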